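# Clear the swing path and pin the fixture bar

## Robot

A 6-joint arm with a two-finger parallel gripper is mounted at the origin on the work surface. World frame = base frame: x ahead of the robot, y to its left, z up, the work surface at z = 0. Lengths are in m, angles in degrees, forces in N, time in s.
With the tool pointing down it reaches from about 0.4 to 0.825 m from the base axis. Payload 7 kg.
Tool frame: the origin (TCP) lies at the very end of the fingers, on their centre line; the grasp point (between the pads) lies 19 mm behind it; z points along the fingers, y is the line along which they close (so a half turn about z gives the same grasp; the last joint's range is limited). The gripper opens to 88 mm and grips with 3 to 60 N. Pads are 19 mm wide; open, the fingers measure 130 mm over their backs; the gripper's body (78 mm by 193 mm) begins 47 mm behind the grasp point.
Start: joints at [91.507, 20.546, 0.682, 0, -70.136, -16.507], TCP at [0.175, 0.652, 0.191] pointing down, gripper open.
Joint ranges: [-176.03, 176.03], [-82.01, 121.73], [-58.28, 71.71], [-173.87, 95.51], [-174.79, -0.11], [-173.66, 173.66]. Speed limits (degrees/s): [136.94, 136.94, 172.46, 180, 180, 180].

## Interface

Orientations are given as a 3x3 rotation matrix whose columns are the frame's x, y, z axes.
In Python, from plant import env gives the robot as it stands.
- The arm moves only by the shell command python3 -m crank 'ROWS' [FORCE]. ROWS is JSON, a list of rows, each a list of 7 numbers: the closure, from 0 (fully open) to 1 (shut), then the shift along the tool's x, y, z scaled (see below), then the turn, a rotation vector about the tool's x, y, z scaled (see below). A call has exactly 8 rows; each row shifts and turns the commanded pose from where the row before left it, along the tool's axes as they then stand; what a row does not reach is not made up. The controller multiplies each number of a shift by 0.025 m and each number of a turn by 180 degrees. A row lasts 1/12 s, in which the tool goes at most 41.7 mm and 7.16 degrees, less where a joint would pass 70% of its speed; a pose out of reach is approached as far as the arm can. A call with a number of a shift or a turn outside -1 to 1 is refused whole. A call with a gripper value outside its range is refused whole. The fingers move at their own pace and stop on an object; FORCE is the grip in N (left out, the last holds). Time passes only in rows, so rows that do not move let the fingers close, or fill a call up. It gives the time, the measured TCP pose, the force, the opening and the grip force at its end, in the units of the state.
- env.get_state(): the state, without advancing time (a new reading comes with each control period).
- env.camera(name): name is "scene" or "top" or "wrist"; returns a dict with "pixels" (384x512x3 uint8, red, green, blue), "depth" (384x512 float32, m along the optical axis (not along the pixel's ray), 0 where there is no reading), "camera_matrix" (3x3 intrinsics, pixels), "world_to_cam" (4x4, takes a point from world to camera coordinates). Camera axes: x right, y up, looking along -z (the intrinsics and any distortion apply to the point x, -y, -z); pixel columns grow to the right and rows downward; lengths in m; the calibration is good to about 2 mm. A picture is of the moment at which its call begins.
- env.sign_off(): hands the job in; it is judged then, once.
The state is a dict: "time": time; "joint_pos": joint angles; "joint_velocities": joint speeds; "joint_torque": joint torques, N m; "tool_pos": TCP position; "orientation": TCP orientation; "contact_force": force on the tool from outside, world axes, zero at the start; "torque": the same for the moment, N m; "opening": opening from 0.0 (shut) to 1.0 (fully open); "grip_force": force on a finger pad.
Only numpy, scipy, OpenCV 4.12 (cv2) and the standard library are available. Lean on these libraries where they do the work, as an engineer would, in place of code of your own. Each camera call takes 0.05 s, during which the arm holds its last target. There are 200 camera calls.

## Task

A hexagon bar blank has been left lying in the way of the assembly fixture's swing bar: first pick it up and lay it flat in the grey stock tray. Then swing the bar fully home into its clevis and lock it there with the round-knobbed pin from the wooden rack, pushed down until its collar sits on the clevis. Leave the T-handled pin and the other things on the bench where they are.

Things in the scene. Friction and masses are not known exactly. Their poses are not given: they have to be found in the camera images.
- fixture: Fixed steel strip 64 x 262 (own y) x 10 mm on the bench: hinge post at +y, clevis at -y; the bar opens to +x. Origin: middle of its underside. Clevis, centred at y = -100: level plates 56 x 56 mm at heights 0-20 and 40-52 mm, joined by a back wall 52 mm high at x = -28 to -50; open to +x and +y.
- clevis_hole (a point): Centre of the mouth of the vertical hole in the clevis's upper plate, on its top face (52 mm above the bench). Upper hole 19 mm wide with a 3 mm chamfer; the lower plate's hole, 21 mm, is in line below it and goes down to the bench.
- hinge_axis (a point): Point on the swing bar's vertical hinge axis, 38 mm above the bench, 200 mm from the clevis hole's axis.
- swing_bar (a joint): Swing bar's angle: 0 = fully home at its stop, its hole in line with the clevis holes; grows to 1.35 rad as it opens to the fixture's +x (counter-clockwise from above). Stays where it is left. Aluminium, 30 mm wide (40 at the end), heights 22 to 38 mm, reaching 223 mm from the hinge axis; a 20 mm hole lies 200 mm from that axis.
- swing_handle (a point): Centre of the top of the black upright handle on the swing bar: a round post 22 mm in diameter, 34 mm tall, from 38 to 72 mm above the bench, 130 mm from the hinge axis. Turns with the bar.
- hex_bar: Loose aluminium hexagon bar, 130 mm long, 30 mm across flats (35 mm across corners), lying on a flat on the bench between the open swing bar and the clevis, along its own x. Origin: its centre (15 mm above what it lies on). About 0.28 kg.
- tray: Fixed grey open tray, outside 150 (own x) x 200 (own y) x 40 mm high, walls and floor 5 mm. Origin: centre of its underside at bench height. Empty at the start. Left or right of the fixture.
- rack: Fixed wooden pin rack, 70 (own x) x 170 (own y) x 55 mm high, two upright 22 mm holes 100 mm apart at y = +50 and -50 mm, a pin hanging in each. Origin: centre of its underside at bench height. On the other side of the fixture from the tray.
- lock_pin: Loose steel pin with a ROUND knob, upright in one rack hole: shank 16 mm thick, 48 mm long below the collar, last 9 mm tapering to 8 mm; collar 30 mm wide, 5 mm thick; above it an upright knob 24 mm wide, 38 mm tall. Origin: on the axis at the collar's underside, which rests on the rack's top (55 mm up). z: along the pin, up. About 0.16 kg.
- spare_pin: Loose thinner pin (12 mm shank) with a T-shaped handle, a level crossbar 64 mm long along its own x, in the rack's other hole; not to be used. Origin: on the axis at the underside of its collar.
- collar: Loose plain steel collar, 62 mm across, 32 mm high, standing on its flat side beyond the fixture, a bystander. Origin: centre of underside.
- tape_roll: Loose roll, 72 mm across, 25 mm high, lying flat, a bystander. Origin: centre of underside.
There are look-alikes about, which are no part of the job. What is shaped like the hex_bar but orange or red is not meant.

How it is judged:
By the outcome, as a careful person would: the job done as asked, in the order asked, and still so for the second after the job is handed in, with the robot touching nothing.
It also fails if it takes over 72 s, if anything falls off the work surface, if the arm or the gripper's body presses on something with over 40 N, if the wrist force passes 120 N, or if a joint passes its speed limit or range.

## Working session

There is one attempt and no reset: what is moved stays moved. The work goes in short steps, Python scripts to look and compute and a shell command to move; the robot and the scene stay as the last step left them, time stands still between calls to the robot, and variables do not carry over. Pictures are saved under pics/ and viewed, at most 11 in all, crops included, and the job is handed in when it is done.

```bash
ls; mkdir -p pics
cat > h.py <<'E'
import numpy as np, cv2
from plant import env
np.set_printoptions(precision=4,suppress=True)
def snap(n):
    c=env.camera(n); np.savez(f'/tmp/{n}.npz',**c); return c
def pts(c):
    d=c['depth'];K=np.array(c['camera_matrix']);T=np.array(c['world_to_cam'])
    v,u=np.mgrid[:d.shape[0],:d.shape[1]]
    P=np.stack([(u-K[0,2])/K[0,0]*d,-(v-K[1,2])/K[1,1]*d,-d],-1)
    W=(P-T[:3,3])@T[:3,:3]; W[d==0]=np.nan
    return W
def save(img,f,s=1):
    cv2.imwrite(f,cv2.resize(np.ascontiguousarray(img[:,:,::-1]),None,fx=s,fy=s,interpolation=cv2.INTER_CUBIC))
E
python3 - <<'E'
from h import *
for n in('scene','top'):
    c=snap(n);save(c['pixels'],f'pics/{n}0.png',1.5);print(c.keys(),c['camera_matrix'],c['world_to_cam'])
s=env.get_state();print(s)
E
```

```text
pics
dict_keys(['pixels', 'depth', 'camera_matrix', 'world_to_cam']) [[438.2433   0.     256.0622]
 [  0.     438.2433 187.3378]
 [  0.       0.       1.    ]] [[-0.8192  0.5735  0.0036  0.3671]
 [-0.3892 -0.5605  0.731   0.1459]
 [ 0.4213  0.5975  0.6823 -1.4094]
 [ 0.      0.      0.      1.    ]]
dict_keys(['pixels', 'depth', 'camera_matrix', 'world_to_cam']) [[423.0641   0.     253.1886]
 [  0.     423.0641 186.2898]
 [  0.       0.       1.    ]] [[ 0.0241 -0.9997 -0.0031 -0.0022]
 [ 0.9911  0.0235  0.1314 -0.4881]
 [-0.1313 -0.0062  0.9913 -1.3847]
 [ 0.      0.      0.      1.    ]]
{'time': 0.1, 'joint_pos': array([ 91.5086,  20.5853,   0.6396,  -0.0171, -70.1344, -16.5042]), 'joint_velocities': array([ 0.0158, -0.068 ,  0.068 ,  0.087 , -0.0521, -0.0326]), 'joint_torque': array([ -0.0021, -58.4155,  29.3755,   7.0156,   0.0101,  -0.0001]), 'tool_pos': array([0.1746, 0.6515, 0.1906]), 'orientation': array([[ 0.9659, -0.2588, -0.0002],
       [-0.2588, -0.9659, -0.0014],
       [ 0.0001,  0.0014, -1.    ]]), 'contact_force': array([-0.4454, -0.7768,  0.7583]), 'torque': array([ 0.0048, -0.0477,  0.0352]), 'grip_force': 0.0, 'opening': 1.0014429951326607}
```

View pics/scene0.png

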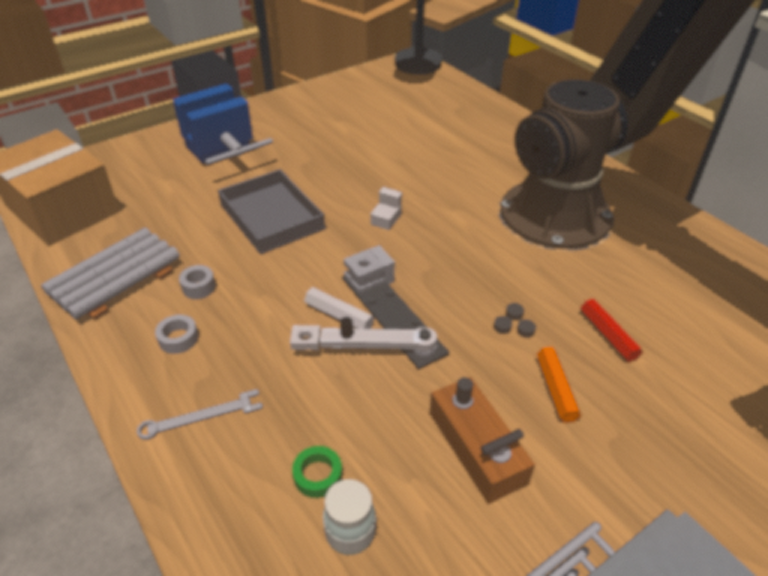

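View pics/top0.png

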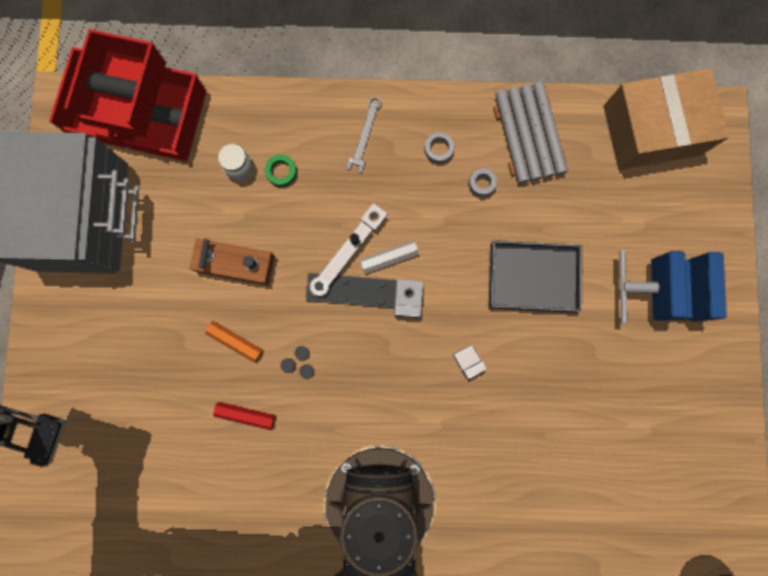

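The scene view shows the silver hex blank at (338,307), the bar and handle at (347,327), the clevis at (370,268), the round-knob pin at (464,392), the T pin at (502,443) and the tray at (270,210). Things that could be taken for the hex bar, as top-view pixels: silver bar (390,258), which I choose; orange (234,341); red (244,415); the grey rods (530,132). For the pin: round knob (250,264), which I choose; T handle (205,255). Next is a close crop and the measurements.

Run:
```python
from h import *
c=dict(np.load('/tmp/top.npz'));W=pts(c);I=c['pixels']
save(I[130:220,120:400],'pics/crop.png',2.8)
def rect(name,u0,v0,u1,v1,z0,z1,colf=None):
    S=W[v0:v1,u0:u1]; m=(S[...,2]>z0)&(S[...,2]<z1)
    if colf is not None: m&=colf(I[v0:v1,u0:u1].astype(int))
    m=m.astype(np.uint8); n,l,st,_=cv2.connectedComponentsWithStats(m)
    k=1+np.argmax(st[1:,4]); p=S[l==k]
    r=cv2.minAreaRect((p[:,:2]*1000).astype(np.float32))
    print(name,st[k,4],'mean',p.mean(0),'rect',np.round(r[0],1),np.round(r[1],1),round(r[2],1),'zmed',np.median(p[:,2]))
    return p
rect('hex',238,158,282,184,.022,.034)
rect('clevis',255,182,290,216,.046,.058)
rect('tray',322,156,394,212,.03,.045)
rect('rack',122,156,186,194,.048,.059)
rect('knob',158,166,178,186,.085,.12)
rect('T',125,155,150,185,.075,.12)
rect('handle',226,150,250,170,.06,.08)
rect('bar',200,130,262,200,.031,.045)
rect('strip',200,178,264,210,.005,.016)
W2=pts(dict(np.load('/tmp/scene.npz')));W=W2;I=np.load('/tmp/scene.npz')['pixels']
print('scene')
rect('hex',195,180,255,225,.024,.034)
rect('clevis',220,155,270,200,.046,.058)
rect('knob',295,245,325,275,.085,.12)
rect('handle',220,205,240,226,.06,.08)
rect('tray',140,110,220,170,.03,.045)
rect('rack',280,250,360,335,.048,.059)
rect('bar',190,210,300,245,.031,.045)
```

```text
hex 275 mean [ 0.5416 -0.0099  0.0285] rect [541.6 -10.5] [ 32.4 129.4] 20.2 zmed 0.028890856428873138
clevis 360 mean [ 0.4458 -0.0547  0.0521] rect [446.6 -54.9] [55.8 78.8] 86.1 zmed 0.052259032873806455
tray 385 mean [ 0.5071 -0.3408  0.0383] rect [ 505.1 -339.2] [201.9 151.5] 88.2 zmed 0.03864087482266083
rack 810 mean [0.5192 0.3379 0.0546] rect [520.5 341.3] [172.2  70.6] 80.9 zmed 0.05476308353668906
knob 48 mean [0.5118 0.2909 0.0966] rect [512.5 291.4] [21.8 20.6] 45.5 zmed 0.09740848491990006
T 84 mean [0.5278 0.3894 0.089 ] rect [528.2 390.2] [13.2 62. ] 83.3 zmed 0.08906349634930483
handle 38 mean [0.573  0.0672 0.071 ] rect [573.   67.9] [20.  18.7] 89.8 zmed 0.07132036531196383
bar 597 mean [0.5509 0.0839 0.0383] rect [551.7  84.5] [ 41.  241.8] 53.8 zmed 0.03836029710763078
strip 864 mean [0.4628 0.0626 0.0103] rect [466.6  76. ] [202.2  78.7] 90.0 zmed 0.010353084947605489
scene
hex 325 mean [ 0.5439 -0.0029  0.0288] rect [543.7  -5.3] [ 24.7 130.2] 21.7 zmed 0.02909521521859949
clevis 405 mean [ 0.4475 -0.0489  0.051 ] rect [446.4 -50.8] [59.6 79.9] 86.4 zmed 0.05106828238699543
knob 109 mean [0.5141 0.2974 0.0954] rect [512.4 296.3] [23.1 22.7] 11.5 zmed 0.0967656870601065
handle 71 mean [0.5757 0.074  0.0689] rect [574.5  71.7] [23.7 20.4] 29.2 zmed 0.07031684586680087
tray 505 mean [ 0.5049 -0.3284  0.0361] rect [ 504.7 -334.8] [208.5 152.3] 88.1 zmed 0.036467207273796695
rack 1806 mean [0.5249 0.3524 0.0547] rect [520.2 344.7] [171.2  72.8] 80.7 zmed 0.05483180966124675
bar 981 mean [0.5561 0.088  0.0373] rect [552.  89.] [ 44.9 242.6] 53.2 zmed 0.03736770433078173
```

View pics/crop.png

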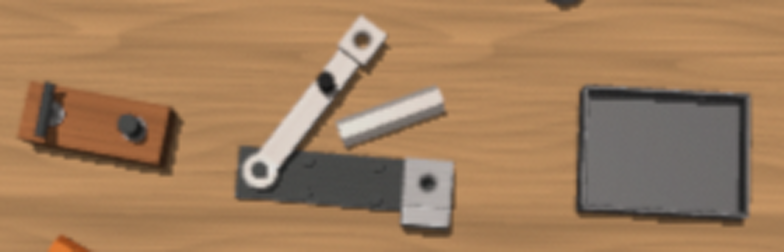

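The crop confirms the silver hex blank, the round-knob pin at the rack's right-hand hole and the empty tray. The sizes agree with the description. The two cameras differ by about 4 mm in y, so I use the midpoint and check with the wrist camera. First I turn by 54.3°, then travel to above the hex bar.

```bash
python3 -m crank '[[0.41,0,0,0,0,0,0.0377],[0.41,0,0,0,0,0,0.0377],[0.41,0,0,0,0,0,0.0377],[0.41,0,0,0,0,0,0.0377],[0.41,0,0,0,0,0,0.0377],[0.41,0,0,0,0,0,0.0377],[0.41,0,0,0,0,0,0.0377],[0.41,0,0,0,0,0,0.0377]]' 25
python3 -m crank '[[0.41,0.94,-0.14,0,0,0,0],[0.41,0.94,-0.14,0,0,0,0],[0.41,0.94,-0.14,0,0,0,0],[0.41,0.94,-0.14,0,0,0,0],[0.41,0.94,-0.14,0,0,0,0],[0.41,0.94,-0.14,0,0,0,0],[0.41,0.94,-0.14,0,0,0,0],[0.41,0.94,-0.14,0,0,0,0]]'
python3 -m crank '[[0.41,0.94,-0.14,0,0,0,0],[0.41,0.94,-0.14,0,0,0,0],[0.41,0.94,-0.14,0,0,0,0],[0.41,0.94,-0.14,0,0,0,0],[0.41,0.94,-0.14,0,0,0,0],[0.41,0.94,-0.14,0,0,0,0],[0.41,0.94,-0.14,0,0,0,0],[0.41,0.94,-0.14,0,0,0,0]]'
```

```text
time: 0.77
tool_pos: [0.1747, 0.6516, 0.1909]
orientation: [[0.348, -0.937, -0.0], [-0.937, -0.348, -0.001], [0.001, 0.001, -1.0]]
contact_force: [0.0, -0.4, -0.1]
opening: 0.59
grip_force: 0.0
time: 1.43
tool_pos: [0.2677, 0.4847, 0.1911]
orientation: [[0.354, -0.935, -0.0], [-0.935, -0.354, -0.001], [0.0, 0.0, -1.0]]
contact_force: [0.0, 0.1, 0.3]
opening: 0.588
grip_force: 0.0
time: 2.1
tool_pos: [0.3603, 0.3188, 0.1913]
orientation: [[0.354, -0.935, -0.0], [-0.935, -0.354, -0.0], [0.0, 0.0, -1.0]]
contact_force: [-0.0, 0.5, 0.3]
opening: 0.592
grip_force: 0.0
```

```bash
python3 -m crank '[[0.41,0.94,-0.14,0,0,0,0],[0.41,0.94,-0.14,0,0,0,0],[0.41,0.94,-0.14,0,0,0,0],[0.41,0.94,-0.14,0,0,0,0],[0.41,0.94,-0.14,0,0,0,0],[0.41,0.94,-0.14,0,0,0,0],[0.41,0.94,-0.14,0,0,0,0],[0.41,0.94,-0.14,0,0,0,0]]' >/dev/null
python3 -m crank '[[0.41,0.94,-0.14,0,0,0,0],[0.41,0.94,-0.14,0,0,0,0],[0.41,0.94,-0.14,0,0,0,0],[0.41,0.94,-0.14,0,0,0,0],[0.41,0.94,-0.14,0,0,0,0],[0.41,0.94,-0.14,0,0,0,0],[0.41,0,0,0,0,0,0],[0.41,0,0,0,0,0,0]]'
python3 - <<'E'
from h import *
c=snap('wrist');save(c['pixels'],'pics/w0.png',1.3);W=pts(c);print(env.get_state()['tool_pos'])
for n,z0,z1 in(('hex',.024,.034),('bar',.0345,.043),('clevis',.048,.056),('handle',.065,.077)):
    m=((W[...,2]>z0)&(W[...,2]<z1)).astype(np.uint8)
    k,l,st,ce=cv2.connectedComponentsWithStats(m)
    for i in range(1,k):
        if st[i,4]>150:
            p=W[l==i];r=cv2.minAreaRect((p[:,:2]*1000).astype(np.float32));print(n,st[i,4],ce[i],p.mean(0),r)
E
```

```text
time: 3.43
tool_pos: [0.5222, 0.0286, 0.1908]
orientation: [[0.351, -0.936, -0.001], [-0.936, -0.351, -0.0], [-0.0, 0.001, -1.0]]
contact_force: [-0.8, 1.1, -0.4]
opening: 0.589
grip_force: 0.0
[0.5219 0.0292 0.191 ]
hex 324 [508.0679  49.2099] [ 0.3353 -0.1743  0.0278] ((335.57916259765625, -176.1094512939453), (5.114563941955566, 44.7101936340332), 30.99517822265625)
hex 2872 [251.8144 130.203 ] [ 0.5428 -0.0119  0.0293] ((541.4829711914062, -8.191551208496094), (25.88414192199707, 130.19403076171875), 21.214611053466797)
hex 360 [233.575 213.35 ] [0.5289 0.0824 0.029 ] ((527.58203125, 83.5333023071289), (5.017021179199219, 178.70318603515625), 55.48783493041992)
hex 740 [ 17.0946 263.8743] [0.753  0.2358 0.0254] ((752.9628295898438, 236.88243103027344), (71.92829895019531, 35.61116409301758), 57.86824417114258)
hex 224 [211.0893 342.6607] [0.4984 0.2603 0.0292] ((499.16033935546875, 259.88629150390625), (3.1148521900177, 57.27933120727539), 81.52140045166016)
bar 1499 [159.2095 138.0881] [0.6298 0.0272 0.038 ] ((629.677978515625, 27.81835174560547), (40.77777862548828, 46.008140563964844), 53.99578094482422)
bar 3730 [223.9842 224.0582] [0.5351 0.0949 0.0381] ((530.6077880859375, 99.79667663574219), (40.31226348876953, 192.8704833984375), 53.890281677246094)
bar 200 [203.69  345.035] [0.5074 0.2588 0.0386] ((505.2911376953125, 259.04791259765625), (2.952214479446411, 58.82230758666992), 80.79658508300781)
clevis 4355 [359.5125 128.0776] [ 0.4457 -0.0542  0.0519] ((445.4853515625, -53.472259521484375), (56.082881927490234, 78.18524169921875), 86.62512969970703)
clevis 170 [190.4235 349.4176] [0.5225 0.2579 0.053 ] ((519.08837890625, 257.8960266113281), (30.021928787231445, 11.299589157104492), 6.845434665679932)
handle 387 [194.7623 201.9406] [0.5728 0.0676 0.0716] ((572.7893676757812, 68.4935302734375), (20.937278747558594, 21.07171058654785), 64.95095825195312)
```

View pics/w0.png

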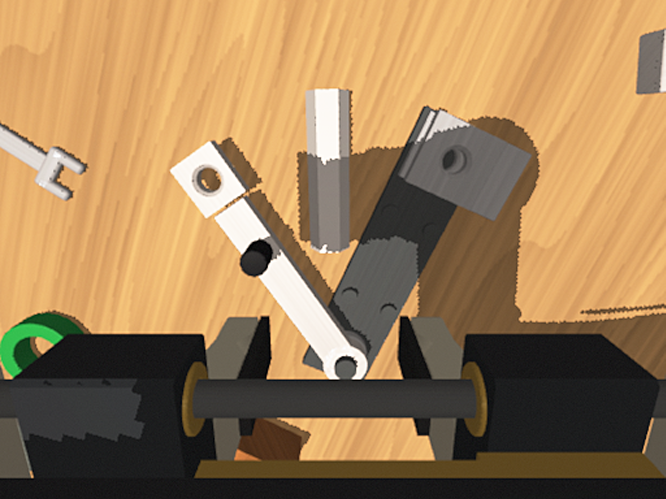

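The wrist view shows the hex bar at about (328,170), with the swing bar and clevis clear of the fingers. Its measurements agree with the midpoints. Now I grasp.

```bash
python3 -m crank '[[0.41,0.93,-0.1,0,0,0,0],[0.41,0.93,-0.1,0,0,0,0],[0.41,0,0,1,0,0,0],[0.41,0,0,1,0,0,0],[0.41,0,0,1,0,0,0],[0.41,0,0,1,0,0,0],[0.41,0,0,1,0,0,0],[0.41,0,0,0,0,0,0]]'
python3 -m crank '[[0.41,0,0,0.9,0,0,0],[0.41,0,0,0.8,0,0,0],[0.41,0,0,0.5,0,0,0],[0.41,0,0,0.28,0,0,0],[0.41,0,0,0,0,0,0],[0.41,0,0,0,0,0,0],[0.7,0,0,0,0,0,0],[0.9,0,0,0,0,0,0]]' 25
```

```text
time: 4.15
tool_pos: [0.5396, -0.0118, 0.062]
orientation: [[0.354, -0.935, -0.008], [-0.935, -0.354, -0.001], [-0.002, 0.007, -1.0]]
contact_force: [-1.1, -0.4, -0.4]
opening: 0.587
grip_force: 0.0
time: 4.82
tool_pos: [0.5442, -0.0117, 0.0057]
orientation: [[0.354, -0.935, 0.002], [-0.935, -0.354, 0.001], [0.0, -0.002, -1.0]]
contact_force: [0.9, -0.4, -0.3]
opening: 0.494
grip_force: 0.0
```

```bash
python3 -m crank '[[0.9,0,0,0,0,0,0],[0.9,0,0,0,0,0,0],[0.9,0,0,0,0,0,0],[0.9,0,0,0,0,0,0],[0.9,0,0,0,0,0,0],[0.9,0,0,-0.3,0,0,0],[0.9,0,0,-0.6,0,0,0],[0.9,0,0,-0.8,0,0,0]]' 30
python3 -m crank '[[0.9,0,0,-1,0,0,0],[0.9,0,0,-1,0,0,0],[0.9,0,0,-0.6,0,0,0],[0.9,0,0,-0.4,0,0,0],[0.9,0,0,0,0,0,0.03],[0.9,0,0,0,0,0,0.032],[0.9,0,0,0,0,0,0.032],[0.9,0,0,0,0,0,0.03]]'
python3 - <<'E'
from h import *
print(env.get_state()['tool_pos'],env.get_state()['orientation'])
c=snap('wrist');save(c['pixels'],'pics/w1.png',1)
E
```

```text
time: 5.48
tool_pos: [0.5423, -0.0124, 0.0466]
orientation: [[0.353, -0.935, -0.003], [-0.935, -0.353, -0.001], [-0.0, 0.003, -1.0]]
contact_force: [0.7, -0.7, -0.5]
opening: 0.098
grip_force: 0.0
time: 6.15
tool_pos: [0.543, -0.0121, 0.1219]
orientation: [[-0.033, -0.999, -0.001], [-0.999, 0.033, 0.0], [-0.0, 0.001, -1.0]]
contact_force: [-0.1, -0.6, -0.1]
opening: 0.099
grip_force: 0.0
[ 0.543  -0.0121  0.1219] [[-0.0333 -0.9994 -0.0006]
 [-0.9994  0.0333  0.    ]
 [-0.      0.0006 -1.    ]]
```

View pics/w1.png

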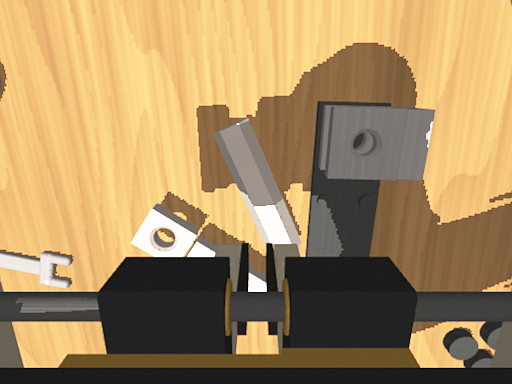

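The view shows the jaws shut and empty at (258,250), with the hex bar still on the bench at (255,190). I measure where it lies now.

```bash
cat > m.py <<'E'
from h import *
import sys
def blobs(n,z0,z1,box,mn=60):
    c=snap(n);W=pts(c)
    m=((W[...,2]>z0)&(W[...,2]<z1)&(W[...,0]>box[0])&(W[...,0]<box[1])&(W[...,1]>box[2])&(W[...,1]<box[3])).astype(np.uint8)
    k,l,st,ce=cv2.connectedComponentsWithStats(m)
    for i in range(1,k):
        if st[i,4]>mn:
            p=W[l==i];r=cv2.minAreaRect((p[:,:2]*1000).astype(np.float32));print(n,st[i,4],ce[i].round(),p.mean(0),np.round(r[0],1),np.round(r[1],1),round(r[2],1))
E
python3 - <<'E'
from m import *
blobs('wrist',.020,.034,(.4,.62,-.12,.06))
blobs('top',.020,.034,(.4,.62,-.12,.06),30)
blobs('scene',.020,.034,(.4,.62,-.12,.06),30)
c=np.load('/tmp/scene.npz')['pixels'];save(c[130:270,150:350],'pics/s1.png',4)
E
```

```text
wrist 4037 [255. 184.] [ 0.5439 -0.0179  0.0282] [541.3  -8.9] [ 30.3 129.7] 21.6
wrist 66 [325. 134.] [ 0.482  -0.0593  0.0206] [482.1 -58.9] [16.6  4.1] 86.6
wrist 151 [186. 225.] [0.6099 0.0175 0.0281] [609.8  17.6] [ 1.8 25.3] 53.0
wrist 131 [204. 244.] [0.595  0.0375 0.0285] [602.   39.7] [32.5 15.6] 17.1
top 72 [245. 175.] [0.5247 0.0373 0.0283] [524.7  35.7] [30.6 30.9] 19.3
top 44 [259. 174.] [ 0.5317 -0.0083  0.027 ] [530.4 -14.2] [15.2 45. ] 5.6
scene 45 [257. 183.] [ 0.426  -0.0265  0.0252] [430.  -26.6] [18.7 38.8] 51.2
scene 389 [226. 204.] [ 0.545  -0.0019  0.0277] [545.5  -5.7] [ 27.6 133.3] 22.0
```

View pics/s1.png

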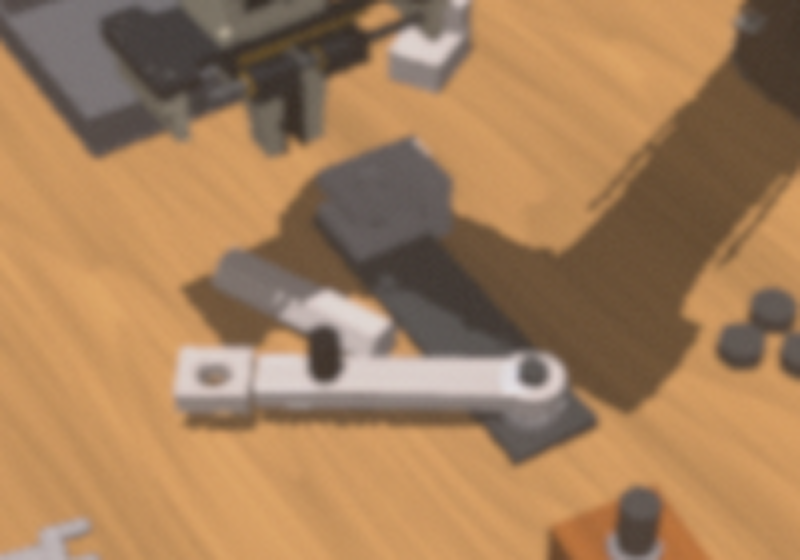

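The hex bar hasn't moved by more than 1 mm. The grip slipped off its side corner because I lifted before the force had built up and a little high. I retry lower and harder, and check the grip before lifting.

```bash
python3 -m crank '[[0.41,0,0,0,0,0,-0.0324],[0.41,0,0,0,0,0,-0.0324],[0.41,0,0,0,0,0,-0.0324],[0.41,0,0,0,0,0,-0.0324],[0.41,0,0,0,0,0,0],[0.41,0,0,1,0,0,0],[0.41,0,0,1,0,0,0],[0.41,0,0,1,0,0,0]]' 60
python3 -m crank '[[0.41,0,0,0.8,0,0,0],[0.41,0,0,0.5,0,0,0],[0.41,0,0,0.3,0,0,0],[0.41,0,0,0.22,0,0,0],[0.41,0,0,0,0,0,0],[0.41,0,0,0,0,0,0],[0.41,0,0,0,0,0,0],[0.41,0,0,0,0,0,0]]'
python3 -m crank '[[1,0,0,0,0,0,0],[1,0,0,0,0,0,0],[1,0,0,0,0,0,0],[1,0,0,0,0,0,0],[1,0,0,0,0,0,0],[1,0,0,0,0,0,0],[1,0,0,0,0,0,0],[1,0,0,0,0,0,0]]'
```

```text
time: 7.02
tool_pos: [0.5437, -0.0119, 0.0466]
orientation: [[0.368, -0.93, 0.002], [-0.93, -0.368, 0.001], [0.0, -0.002, -1.0]]
contact_force: [0.3, -0.5, -0.6]
opening: 0.582
grip_force: 0.0
time: 7.68
tool_pos: [0.5441, -0.0118, 0.0024]
orientation: [[0.37, -0.929, 0.002], [-0.929, -0.37, 0.0], [0.0, -0.002, -1.0]]
contact_force: [0.6, -0.7, 0.7]
opening: 0.592
grip_force: 0.0
time: 8.35
tool_pos: [0.5434, -0.0121, 0.0014]
orientation: [[0.37, -0.929, -0.0], [-0.929, -0.37, -0.0], [-0.0, 0.0, -1.0]]
contact_force: [0.2, 0.1, -0.6]
opening: 0.051
grip_force: 0.0
```

Run:
```python
from m import *
c=dict(np.load('/tmp/scene.npz'));T=c['world_to_cam'];K=c['camera_matrix']
def pr(p,T=T,K=K):
    q=T[:3,:3]@np.array(p)+T[:3,3]; return K[0,0]*q[0]/-q[2]+K[0,2],K[1,1]*q[1]/q[2]+K[1,2]
print('exp tip before',pr([.543,-.0121,.122]), 'base', pr([0,0,0]))
blobs('scene',.020,.034,(.4,.62,-.12,.06),30)
c=np.load('/tmp/scene.npz')['pixels'];
print('exp tip now',pr(env.get_state()['tool_pos']),pr([.543,-.012,.015]))
save(c[130:270,150:350],'pics/s2.png',4)
```

```text
exp tip before (np.float64(222.6330369144483), np.float64(175.20853733163042)) base (np.float64(370.1972102533734), np.float64(141.96083256795242))
scene 39 [258. 182.] [ 0.4234 -0.0248  0.026 ] [425.7 -25.2] [17. 31.] 54.0
scene 231 [233. 208.] [0.5363 0.0218 0.0273] [537.9  12.8] [25.7 93. ] 23.8
exp tip now (np.float64(224.67682356322086), np.float64(208.65720286718513)) (np.float64(224.58260763312174), np.float64(205.09116721833598))
```

View pics/s2.png

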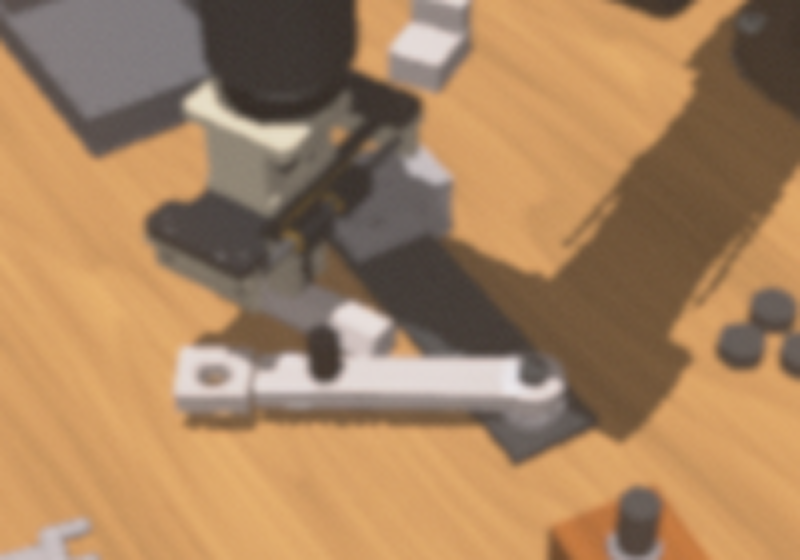

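The view shows the closed fingertips at about (300,285) in the crop, seemingly above the hex bar, where the reported TCP should project to (299,315). I check the real fingertip height from the depth.

Run:
```python
from m import *
c=dict(np.load('/tmp/scene.npz'));W=pts(c);I=c['pixels']
for u in (218,220,222,224,226,228): 
    print(u,[f"{v}:{W[v,u,0]*1e3:.0f},{W[v,u,1]*1e3:.0f},{W[v,u,2]*1e3:.0f}" for v in range(186,212,3)])
c=snap('wrist');W=pts(c);save(c['pixels'],'pics/w2.png',1);s=env.get_state()
R=s['orientation'];P=(W-s['tool_pos'])@R
m=(abs(P[...,0])<.02)&(abs(P[...,1])<.06)&(P[...,2]>-.07)
p=P[m];
for a in np.arange(-.06,.06,.01):
    q=p[(p[:,1]>=a)&(p[:,1]<a+.01)]
    if len(q):print(round(a,2),len(q),'maxz(tool)',np.percentile(q[:,2],[2,50,98]), 'x',np.percentile(q[:,0],[2,98]))
```

```text
218 ['186:582,32,139', '189:574,16,113', '192:574,13,100', '195:589,40,119', '198:565,-5,60', '201:564,-8,45', '204:559,-18,24', '207:561,-16,14', '210:560,-19,0']
220 ['186:571,21,125', '189:571,19,113', '192:580,36,121', '195:583,40,116', '198:561,-2,60', '201:561,-3,48', '204:556,-13,25', '207:558,-10,18', '210:556,-16,0']
222 ['186:568,25,126', '189:569,27,119', '192:575,37,119', '195:560,8,78', '198:560,7,66', '201:558,2,50', '204:558,2,39', '207:555,-4,21', '210:558,-0,15']
224 ['186:564,29,127', '189:567,33,122', '192:566,31,110', '195:552,4,71', '198:553,5,61', '201:554,6,51', '204:555,6,41', '207:552,1,24', '210:554,2,15']
226 ['186:560,30,126', '189:564,38,125', '192:563,35,111', '195:543,-1,61', '198:544,-1,51', '201:547,3,45', '204:545,-1,29', '207:549,6,26', '210:552,11,21']
228 ['186:555,33,125', '189:558,37,121', '192:558,36,109', '195:535,-4,54', '198:537,-1,47', '201:534,-7,29', '204:540,2,29', '207:546,12,30', '210:549,15,23']
-0.06 863 maxz(tool) [0.0001 0.0013 0.0024] x [-0.0162  0.0194]
-0.05 852 maxz(tool) [0.0001 0.0013 0.0025] x [-0.0163  0.0194]
-0.04 855 maxz(tool) [0.0001 0.0013 0.0025] x [-0.0162  0.0193]
-0.03 808 maxz(tool) [0.     0.0013 0.0026] x [-0.0157  0.0194]
-0.02 606 maxz(tool) [-0.0522 -0.0203  0.0022] x [-0.0047  0.0195]
-0.01 1073 maxz(tool) [-0.0688 -0.0376 -0.0259] x [-0.0131  0.0193]
0.0 1055 maxz(tool) [-0.0686 -0.0375 -0.0276] x [-0.0133  0.0194]
0.01 565 maxz(tool) [-0.0521 -0.0236  0.0013] x [0.0017 0.0195]
0.02 802 maxz(tool) [0.0001 0.0014 0.0026] x [-0.016   0.0193]
0.03 857 maxz(tool) [0.0002 0.0014 0.0026] x [-0.0162  0.0193]
0.04 851 maxz(tool) [0.0002 0.0014 0.0026] x [-0.0161  0.0194]
0.05 1002 maxz(tool) [-0.0098  0.001   0.0027] x [-0.0138  0.0191]
```

View pics/w2.png

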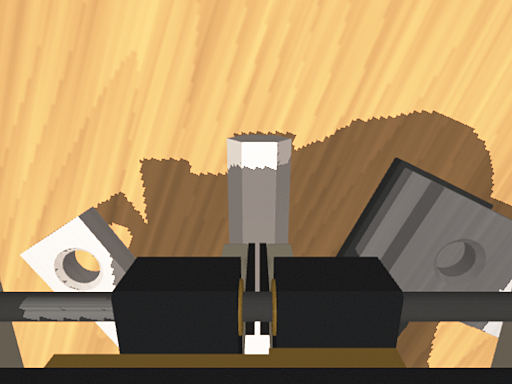

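The closed fingers are resting just over the hex bar. Their tips are visibly higher than the reported TCP, so I measure that offset in the wrist depth.

Run:
```python
from m import *
c=dict(np.load('/tmp/wrist.npz'));W=pts(c);s=env.get_state();print(s['tool_pos'],s['contact_force'],s['opening'])
R=s['orientation'];P=(W-s['tool_pos'])@R*1000
for u in (232,240,244,252,262,275,284,290):
    print(u,[f"{v}:{P[v,u,0]:.0f},{P[v,u,1]:.0f},{P[v,u,2]:.0f}" for v in range(238,262,2)])
print('cam pos in tool', (-(c['world_to_cam'][:3,:3].T@c['world_to_cam'][:3,3])-s['tool_pos'])@R)
```

```text
[ 0.5434 -0.012   0.0014] [-0.0148  0.0344 -0.836 ] 0.014153008550625179
232 ['238:4,-14,-17', '240:3,-14,-18', '242:2,-14,-17', '244:11,-12,-39', '246:12,-12,-42', '248:11,-12,-44', '250:11,-12,-47', '252:11,-12,-49', '254:12,-11,-51', '256:11,-11,-52', '258:39,-7,-108', '260:38,-7,-107']
240 ['238:9,-9,-27', '240:7,-9,-26', '242:6,-9,-26', '244:11,-8,-39', '246:11,-8,-42', '248:11,-8,-44', '250:12,-8,-47', '252:11,-8,-48', '254:11,-8,-50', '256:12,-8,-53', '258:38,-5,-106', '260:38,-5,-106']
244 ['238:10,-7,-28', '240:9,-7,-30', '242:7,-7,-28', '244:11,-6,-39', '246:11,-6,-42', '248:12,-6,-44', '250:11,-6,-46', '252:12,-6,-49', '254:11,-6,-50', '256:11,-6,-51', '258:11,-6,-54', '260:10,-6,-54']
252 ['238:9,-2,-28', '240:9,-2,-29', '242:7,-2,-28', '244:10,-2,-37', '246:11,-2,-40', '248:10,-2,-42', '250:10,-2,-43', '252:10,-2,-46', '254:10,-2,-47', '256:10,-2,-50', '258:10,-2,-52', '260:10,-2,-54']
262 ['238:9,3,-28', '240:8,3,-28', '242:7,3,-29', '244:10,3,-37', '246:10,3,-38', '248:10,3,-41', '250:10,3,-44', '252:10,3,-46', '254:10,3,-48', '256:10,3,-50', '258:9,3,-51', '260:10,3,-54']
275 ['238:10,10,-29', '240:8,10,-28', '242:7,10,-28', '244:11,9,-39', '246:11,9,-41', '248:12,9,-45', '250:11,9,-45', '252:11,9,-48', '254:11,9,-51', '256:11,9,-52', '258:40,6,-108', '260:39,6,-108']
284 ['238:5,16,-18', '240:3,16,-18', '242:3,16,-18', '244:11,14,-39', '246:12,14,-43', '248:11,14,-44', '250:11,13,-46', '252:12,13,-49', '254:11,13,-50', '256:12,13,-53', '258:39,8,-107', '260:39,8,-109']
290 ['238:-4,21,1', '240:-5,21,1', '242:-6,21,1', '244:-8,22,2', '246:12,17,-43', '248:11,17,-43', '250:11,16,-46', '252:11,16,-48', '254:11,16,-50', '256:11,16,-51', '258:39,10,-107', '260:39,10,-108']
cam pos in tool [ 0.0846  0.0004 -0.1933]
```

The fingertips are about 36 mm short of the reported TCP, so true tip z is tool_pos z + 0.036. That explains both misses. I open, go down another 34 mm and grip again.

```bash
python3 -m crank '[[0.41,0,0,0,0,0,0],[0.41,0,0,0,0,0,0],[0.41,0,0,0,0,0,0],[0.41,0,0,0,0,0,0],[0.41,0,0,0,0,0,0],[0.41,0,0,0,0,0,0],[0.41,0,0,0,0,0,0],[0.41,0,0,0,0,0,0]]' 40
python3 -m crank '[[0.41,0,0,0.2,0,0,0],[0.41,0,0,0.25,0,0,0],[0.41,0,0,0.25,0,0,0],[0.41,0,0,0.25,0,0,0],[0.41,0,0,0.25,0,0,0],[0.41,0,0,0.15,0,0,0],[0.41,0,0,0,0,0,0],[0.41,0,0,0,0,0,0]]'
python3 -m crank '[[0.9,0,0,0,0,0,0],[0.9,0,0,0,0,0,0],[0.9,0,0,0,0,0,0],[0.9,0,0,0,0,0,0],[0.9,0,0,0,0,0,0],[0.9,0,0,0,0,0,0],[0.9,0,0,0,0,0,0],[0.9,0,0,0,0,0,0]]'
```

```text
time: 9.12
tool_pos: [0.5434, -0.012, 0.0015]
orientation: [[0.37, -0.929, -0.0], [-0.929, -0.37, -0.0], [-0.0, 0.0, -1.0]]
contact_force: [0.2, -0.6, -0.2]
opening: 0.547
grip_force: 0.0
time: 9.78
tool_pos: [0.5432, -0.0122, -0.0327]
orientation: [[0.37, -0.929, -0.001], [-0.929, -0.37, -0.0], [0.0, 0.001, -1.0]]
contact_force: [-0.9, 0.4, 0.1]
opening: 0.591
grip_force: 0.0
time: 10.45
tool_pos: [0.5435, -0.0121, -0.032]
orientation: [[0.37, -0.929, 0.0], [-0.929, -0.37, 0.0], [0.0, -0.0, -1.0]]
contact_force: [-2.6, 0.1, 5.3]
opening: 0.371
grip_force: 40.0
```

The grip now holds 40 N at 33 mm, as it should. I lift, turn along the tray, and carry the bar over.

```bash
python3 -m crank '[[0.9,0,0,-0.2,0,0,0],[0.9,0,0,-0.5,0,0,0],[0.9,0,0,-0.8,0,0,0],[0.9,0,0,-0.8,0,0,0],[0.9,0,0,-0.8,0,0,0],[0.9,0,0,-0.6,0,0,0],[0.9,0,0,-0.4,0,0,0],[0.9,0,0,0,0,0,0]]'
python3 -m crank '[[0.9,0,0,0,0,0,0.0216],[0.9,0,0,0,0,0,0.0216],[0.9,0,0,0,0,0,0.0216],[0.9,0,0,0,0,0,0.0216],[0.9,0,0,0,0,0,0.0216],[0.9,0,0,0,0,0,0.0216],[0.9,0.3,0,0,0,0,0],[0.9,0.6,0.05,0,0,0,0]]'
python3 -m crank '[[0.9,0.9,0.08,0,0,0,0],[0.9,0.9,0.08,0,0,0,0],[0.9,0.9,0.08,0,0,0,0],[0.9,0.9,0.08,0,0,0,0],[0.9,0.9,0.08,0,0,0,0],[0.9,0.9,0.08,0,0,0,0],[0.9,0.9,0.08,0,0,0,0],[0.9,0.9,0.08,0,0,0,0]]'
python3 -m crank '[[0.9,0.9,0.08,0,0,0,0],[0.9,0.9,0.08,0,0,0,0],[0.9,0.9,0.08,0,0,0,0],[0.9,0.9,0.08,0,0,0,0],[0.9,0.9,0.08,0,0,0,0],[0.9,0.6,0.08,0,0,0,0],[0.9,0,0,0,0,0,0],[0.9,0,0,0,0,0,0]]'
```

```text
time: 11.12
tool_pos: [0.5446, -0.0117, 0.0722]
orientation: [[0.37, -0.929, 0.003], [-0.929, -0.37, 0.001], [0.0, -0.003, -1.0]]
contact_force: [-0.1, -0.1, -2.7]
opening: 0.373
grip_force: 40.0
time: 11.78
tool_pos: [0.5412, -0.0342, 0.0691]
orientation: [[-0.025, -1.0, -0.001], [-1.0, 0.025, -0.0], [0.0, 0.001, -1.0]]
contact_force: [-0.8, -0.6, -2.8]
opening: 0.372
grip_force: 40.0
time: 12.45
tool_pos: [0.5194, -0.2154, 0.0692]
orientation: [[-0.026, -1.0, -0.001], [-1.0, 0.026, 0.0], [-0.0, 0.001, -1.0]]
contact_force: [0.8, -0.0, -2.1]
opening: 0.372
grip_force: 40.0
time: 13.12
tool_pos: [0.5036, -0.3419, 0.0689]
orientation: [[-0.028, -1.0, -0.002], [-1.0, 0.028, 0.001], [-0.001, 0.002, -1.0]]
contact_force: [-0.3, 0.9, -3.0]
opening: 0.373
grip_force: 40.0
```

```bash
python3 -m crank '[[0.9,0,0,0.5,0,0,0],[0.9,0,0,0.7,0,0,0],[0.9,0,0,0.7,0,0,0],[0.9,0,0,0.6,0,0,0],[0.9,0,0,0.5,0,0,0],[0.9,0,0,0.4,0,0,0],[0.9,0,0,0.25,0,0,0],[0.9,0,0,0.1,0,0,0]]'
python3 -m crank '[[0.9,0,0,0.04,0,0,0],[0.9,0,0,0,0,0,0],[0.41,0,0,0,0,0,0],[0.41,0,0,0,0,0,0],[0.41,0,0,0,0,0,0],[0.41,0,0,0,0,0,0],[0.41,0,0,0,0,0,0],[0.41,0,0,0,0,0,0]]'
python3 -m crank '[[0.41,0,0,-0.2,0,0,0],[0.41,0,0,-0.5,0,0,0],[0.41,0,0,-0.8,0,0,0],[0.41,0,0,-1,0,0,0],[0.41,0,0,-1,0,0,0],[0.41,0,0,-1,0,0,0],[0.41,0,0,-0.5,0,0,0],[0.41,0,0,0,0,0,0]]'
python3 - <<'E'
from m import *
for n in('top','wrist'): blobs(n,.028,.0385,(.42,.6,-.43,-.24))
blobs('scene',.028,.0385,(.42,.6,-.43,-.24))
E
```

```text
time: 13.78
tool_pos: [0.5043, -0.3405, -0.0247]
orientation: [[-0.027, -1.0, -0.002], [-1.0, 0.027, 0.001], [-0.001, 0.002, -1.0]]
contact_force: [-0.2, 0.3, -2.7]
opening: 0.373
grip_force: 40.0
time: 14.45
tool_pos: [0.5051, -0.3412, -0.0242]
orientation: [[-0.028, -1.0, 0.001], [-1.0, 0.028, -0.0], [0.0, -0.001, -1.0]]
contact_force: [-0.5, -0.4, 0.8]
opening: 0.59
grip_force: 0.0
time: 15.12
tool_pos: [0.507, -0.3421, 0.1047]
orientation: [[-0.027, -1.0, 0.006], [-1.0, 0.027, -0.003], [0.002, -0.006, -1.0]]
contact_force: [0.3, -0.1, 0.3]
opening: 0.589
grip_force: 0.0
top 97 [354. 183.] [ 0.5069 -0.3278  0.0339] [ 507.4 -330.9] [27.9 54.2] 0.9
wrist 620 [348. 164.] [ 0.4325 -0.3679  0.0336] [ 432.5 -362.7] [134.3   1.8] 88.6
wrist 530 [173. 164.] [ 0.5725 -0.3718  0.0335] [ 573.2 -366. ] [126.9   2. ] 88.2
wrist 4523 [258. 197.] [ 0.5057 -0.3423  0.034 ] [ 505.8 -337.2] [130.4  26.8] 88.1
scene 85 [200. 128.] [ 0.4335 -0.3354  0.0342] [ 432.4 -336.6] [183.    7.3] 88.5
scene 202 [180. 137.] [ 0.5094 -0.3293  0.0335] [ 508.5 -336.1] [136.5  24.3] 88.9
scene 78 [159. 145.] [ 0.5786 -0.331   0.0342] [ 577.7 -334. ] [187.2   9. ] 89.8
```

The hex bar lies flat in the tray: centre (506,-337) mm, top at 34 mm, aligned with the tray. Next I go to the swing handle.

```bash
python3 -m crank '[[0.45,0,0,0,0,0,-0.037],[0.45,0,0,0,0,0,-0.037],[0.45,0,0,0,0,0,-0.037],[0.45,0,0,0,0,0,-0.037],[0.45,-0.4,-0.27,0,0,0,0],[0.45,-0.861,-0.585,0,0,0,0],[0.45,-0.861,-0.585,0,0,0,0],[0.45,-0.861,-0.585,0,0,0,0]]'
python3 -m crank '[[0.45,-0.861,-0.585,0,0,0,0],[0.45,-0.861,-0.585,0,0,0,0],[0.45,-0.861,-0.585,0,0,0,0],[0.45,-0.861,-0.585,0,0,0,0],[0.45,-0.861,-0.585,0,0,0,0],[0.45,-0.861,-0.585,0,0,0,0],[0.45,-0.861,-0.585,0,0,0,0],[0.45,-0.861,-0.585,0,0,0,0]]'
python3 -m crank '[[0.45,-0.861,-0.585,0,0,0,0],[0.45,-0.861,-0.585,0,0,0,0],[0.45,-0.861,-0.585,0,0,0,0],[0.45,-0.861,-0.585,0,0,0,0],[0.45,-0.46,-0.315,0,0,0,0],[0.45,0,0,0,0,0,0],[0.45,0,0,0,0,0,0],[0.45,0,0,0,0,0,0]]'
python3 - <<'E'
from m import *
s=env.get_state();print(s['tool_pos'],s['orientation'])
blobs('wrist',.065,.077,(.4,.7,-.1,.2))
blobs('wrist',.0345,.043,(.4,.7,-.1,.2))
blobs('wrist',.048,.056,(.4,.7,-.1,.2))
E
```

```text
time: 15.93
tool_pos: [0.5184, -0.2508, 0.0992]
orientation: [[0.42, -0.908, -0.002], [-0.908, -0.42, 0.0], [-0.001, 0.002, -1.0]]
contact_force: [-0.1, -0.5, 0.2]
opening: 0.548
grip_force: 0.0
time: 16.6
tool_pos: [0.5515, -0.0449, 0.0995]
orientation: [[0.421, -0.907, -0.002], [-0.907, -0.421, -0.0], [-0.0, 0.002, -1.0]]
contact_force: [1.6, -0.1, 0.5]
opening: 0.546
grip_force: 0.0
time: 17.27
tool_pos: [0.5705, 0.0695, 0.0998]
orientation: [[0.422, -0.906, -0.001], [-0.906, -0.422, -0.001], [-0.0, 0.001, -1.0]]
contact_force: [-0.5, -0.2, 0.1]
opening: 0.55
grip_force: 0.0
[0.5705 0.0695 0.0998] [[ 0.4223 -0.9065 -0.0014]
 [-0.9065 -0.4223 -0.0006]
 [-0.0001  0.0015 -1.    ]]
wrist 736 [254. 213.] [0.5734 0.0676 0.0715] [573.   68.4] [20.9 21.2] 67.9
wrist 166 [439. 101.] [ 0.4838 -0.0574  0.0414] [483.8 -55.9] [56.3  1.7] 86.4
wrist 2819 [208. 122.] [0.6299 0.0271 0.038 ] [629.6  27.8] [40.4 46.1] 54.1
wrist 69 [478. 123.] [ 0.4488 -0.0568  0.0414] [449.8 -56.7] [ 6.9 17.5] 21.5
wrist 4373 [264. 216.] [0.5592 0.0786 0.038 ] [552.2  84.2] [ 30.3 139.6] 53.9
wrist 147 [310. 329.] [0.4739 0.1596 0.038 ] [471.9 160.2] [10.2 25.5] 63.5
wrist 6411 [476. 127.] [ 0.4546 -0.0512  0.0518] [445.4 -53.8] [56.9 79.2] 86.6
wrist 74 [254. 196.] [0.5767 0.061  0.052 ] [576.4  62.2] [20.   7.4] 27.7
```

```bash
python3 -m crank '[[0.45,0.08,-0.07,0.5,0,0,0],[0.45,0,0,0.8,0,0,0],[0.45,0,0,0.8,0,0,0],[0.45,0,0,0.7,0,0,0],[0.45,0,0,0.4,0,0,0],[0.45,0,0,0.3,0,0,0],[0.45,0,0,0,0,0,0],[0.45,0,0,0,0,0,0]]' 12
python3 -m crank '[[0.9,0,0,0,0,0,0],[0.9,0,0,0,0,0,0],[0.9,0,0,0,0,0,0],[0.9,0,0,0,0,0,0],[0.9,0,0,0,0,0,0],[0.9,0,0,0,0,0,0],[0.9,0,0,0,0,0,0],[0.9,0,0,0,0,0,0]]'
python3 - <<'E'
from h import *
s=env.get_state();R=s['orientation'];print(s['tool_pos'])
a=np.radians(np.linspace(-36.3,-93.4,17));H=np.array([.4683,.1452])
P=H+.13*np.c_[np.cos(a),np.sin(a)]
d=np.diff(P,axis=0);print(np.round(d@R[:2,:2]/.025,2).tolist())
E
```

```text
time: 18.08
tool_pos: [0.5739, 0.0687, 0.0133]
orientation: [[0.423, -0.906, 0.0], [-0.906, -0.423, -0.0], [0.0, -0.0, -1.0]]
contact_force: [0.5, 0.3, 0.3]
opening: 0.552
grip_force: 0.0
time: 18.75
tool_pos: [0.5737, 0.069, 0.0133]
orientation: [[0.423, -0.906, 0.0], [-0.906, -0.423, 0.0], [0.0, -0.0, -1.0]]
contact_force: [-2.3, -0.4, 4.6]
opening: 0.243
grip_force: 12.0
[0.5737 0.069  0.0133]
[[0.15, 0.29], [0.13, 0.3], [0.11, 0.3], [0.09, 0.31], [0.07, 0.32], [0.05, 0.32], [0.03, 0.32], [0.01, 0.32], [-0.01, 0.32], [-0.03, 0.32], [-0.05, 0.32], [-0.07, 0.32], [-0.09, 0.31], [-0.11, 0.31], [-0.13, 0.3], [-0.15, 0.29]]
```

```bash
python3 -m crank '[[0.9,0.15,0.29,0,0,0,0],[0.9,0.13,0.3,0,0,0,0],[0.9,0.11,0.3,0,0,0,0],[0.9,0.09,0.31,0,0,0,0],[0.9,0.07,0.32,0,0,0,0],[0.9,0.05,0.32,0,0,0,0],[0.9,0.03,0.32,0,0,0,0],[0.9,0.01,0.32,0,0,0,0]]'
python3 -m crank '[[0.9,-0.01,0.32,0,0,0,0],[0.9,-0.03,0.32,0,0,0,0],[0.9,-0.05,0.32,0,0,0,0],[0.9,-0.07,0.32,0,0,0,0],[0.9,-0.09,0.31,0,0,0,0],[0.9,-0.11,0.31,0,0,0,0],[0.9,-0.13,0.3,0,0,0,0],[0.9,-0.15,0.29,0,0,0,0]]'
python3 -m crank '[[0.9,-0.03,0.05,0,0,0,0],[0.9,-0.02,0.04,0,0,0,0],[0.9,0,0,0,0,0,0],[0.9,0,0,0,0,0,0],[0.9,0,0,0,0,0,0],[0.9,0,0,0,0,0,0],[0.9,0,0,0,0,0,0],[0.9,0,0,0,0,0,0]]'
```

```text
time: 19.42
tool_pos: [0.5244, 0.0277, 0.0132]
orientation: [[0.423, -0.906, 0.001], [-0.906, -0.423, 0.0], [0.0, -0.001, -1.0]]
contact_force: [4.5, 0.0, 0.4]
opening: 0.242
grip_force: 12.0
time: 20.08
tool_pos: [0.46, 0.0162, 0.0129]
orientation: [[0.423, -0.906, -0.0], [-0.906, -0.423, -0.0], [-0.0, 0.0, -1.0]]
contact_force: [3.5, -0.1, -0.9]
opening: 0.245
grip_force: 12.0
time: 20.75
tool_pos: [0.4597, 0.0168, 0.0131]
orientation: [[0.424, -0.906, 0.002], [-0.906, -0.424, 0.0], [0.001, -0.002, -1.0]]
contact_force: [10.2, -4.9, -7.0]
opening: 0.247
grip_force: 12.0
```

The bar has met its stop (10 N reaction). I release, rise and check the hole alignment.

```bash
python3 -m crank '[[0.5,0,0,0,0,0,0],[0.5,0,0,0,0,0,0],[0.5,0,0,0,0,0,0],[0.5,0,0,0,0,0,0],[0.5,0,0,0,0,0,0],[0.5,0,0,0,0,0,0],[0.5,0,0,0,0,0,0],[0.5,0,0,-0.2,0,0,0]]' 
python3 -m crank '[[0.5,0,0,-0.5,0,0,0],[0.5,0,0,-0.8,0,0,0],[0.5,0,0,-1,0,0,0],[0.5,0,0,-1,0,0,0],[0.5,0,0,-0.8,0,0,0],[0.5,0,0,-0.4,0,0,0],[0.5,0,0,0,0,0,0],[0.5,0,0,0,0,0,0]]'
python3 - <<'E'
from m import *
s=env.get_state();print(s['tool_pos'])
blobs('wrist',.065,.077,(.4,.7,-.1,.2))
blobs('wrist',.0345,.043,(.4,.7,-.1,.2))
blobs('wrist',.048,.056,(.4,.7,-.1,.2))
c=dict(np.load('/tmp/wrist.npz'));W=pts(c)
top=((W[...,2]>.047)&(W[...,2]<.056)&(W[...,0]>.4)&(W[...,0]<.5)&(W[...,1]<-.02)).astype(np.uint8)
cs,h=cv2.findContours(top,cv2.RETR_CCOMP,cv2.CHAIN_APPROX_NONE)
K=c['camera_matrix'];T=c['world_to_cam'];C=-T[:3,:3].T@T[:3,3]
for q,hh in zip(cs,h[0]):
    if hh[3]>=0 and len(q)>15:
        q=q[:,0,:].astype(float);r=np.c_[(q[:,0]-K[0,2])/K[0,0],-(q[:,1]-K[1,2])/K[1,1],-np.ones(len(q))]@T[:3,:3]
        X=C+r*((.052-C[2])/r[:,2])[:,None];print('hole',cv2.minEnclosingCircle((X[:,:2]*1e3).astype(np.float32)),X.mean(0),q.mean(0))
save(c['pixels'][60:260,200:500],'pics/w3.png',2.5)
E
```

```text
time: 21.42
tool_pos: [0.4577, 0.0162, 0.0174]
orientation: [[0.423, -0.906, -0.002], [-0.906, -0.423, -0.001], [-0.0, 0.002, -1.0]]
contact_force: [-0.7, 0.6, -0.7]
opening: 0.503
grip_force: 0.0
time: 22.08
tool_pos: [0.4586, 0.0166, 0.131]
orientation: [[0.423, -0.906, 0.001], [-0.906, -0.423, 0.001], [-0.0, -0.002, -1.0]]
contact_force: [0.1, -0.3, -0.6]
opening: 0.499
grip_force: 0.0
[0.4586 0.0166 0.131 ]
wrist 575 [256. 200.] [0.4606 0.0146 0.0716] [460.3  15.4] [21.2 20.7] 12.1
wrist 3518 [245. 208.] [0.4613 0.0368 0.0381] [462.3  51.2] [151.6  30.3] 86.6
wrist 6533 [308. 125.] [ 0.4454 -0.0543  0.052 ] [444.9 -53.4] [56.3 78.4] 86.6
hole ((456.6012878417969, -54.264564514160156), 9.99063777923584) [ 0.4567 -0.0542  0.052 ] [295.5    119.9265]
```

View pics/w3.png

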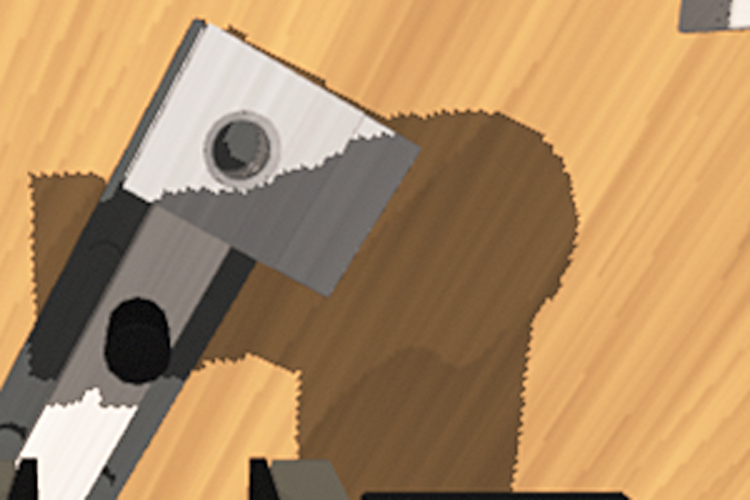

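The view shows the bar home under the clevis: handle at (137,340), and the hole at (240,150) with the bar's hole visible through it. The handle is within 0.3 mm of the predicted home position. The hole is at (456.6,-54.2) mm. On to the round-knob pin.

```bash
python3 -m crank '[[0.5,-0.45,-0.32,0,0,0,0],[0.5,-0.9,-0.65,0,0,0,0],[0.5,-0.9,-0.65,0,0,0,0],[0.5,-0.9,-0.65,0,0,0,0],[0.5,-0.9,-0.65,0,0,0,0],[0.5,-0.9,-0.65,0,0,0,0],[0.5,-0.9,-0.65,0,0,0,0],[0.5,-0.9,-0.65,0,0,0,0]]' >/dev/null
python3 -m crank '[[0.5,-0.9,-0.65,0,0,0,0],[0.5,-0.9,-0.65,0,0,0,0],[0.5,-0.6,-0.45,0,0,0,0],[0.5,0,0,0,0,0,0],[0.5,0,0,0,0,0,0],[0.5,0,0,0,0,0,0],[0.5,0,0,0,0,0,0],[0.5,0,0,0,0,0,0]]'
python3 - <<'E'
from m import *
s=env.get_state();R=s['orientation']
blobs('wrist',.088,.105,(.45,.6,.25,.45),80)
blobs('wrist',.05,.0585,(.45,.6,.25,.45))
c=dict(np.load('/tmp/wrist.npz'));P=(pts(c)-s['tool_pos'])@R*1000
for z0 in(-50,-46,-43,-40,-37,-34):
    m=(P[...,2]>z0)&(P[...,2]<z0+3)&(abs(P[...,1])<60)&(abs(P[...,0])<25);p=P[m]
    if len(p): print(z0,m.sum(),p[:,0].max(),p[p[:,1]<0,1].max() if (p[:,1]<0).any() else 0,p[p[:,1]>0,1].min() if (p[:,1]>0).any() else 0)
E
```

```text
time: 23.57
tool_pos: [0.5115, 0.2929, 0.1304]
orientation: [[0.422, -0.906, -0.0], [-0.906, -0.422, -0.0], [0.0, 0.0, -1.0]]
contact_force: [0.1, 1.1, -0.0]
opening: 0.499
grip_force: 0.0
wrist 869 [257. 213.] [0.5118 0.2917 0.0972] [511.2 292.8] [23.1 22.9] 5.6
wrist 8651 [244. 215.] [0.5146 0.3138 0.0551] [515.9 324.7] [133.8  70.4] 80.9
-50 249 12.269043501198079 -21.896667565419108 21.868264259016225
-46 233 12.02084468602646 -21.887317477812903 21.81821298772202
-43 225 11.715864660313057 -21.83822688944987 21.830297455906766
-40 121 11.375365013614582 -21.902239060846565 21.88525159707969
-37 60 10.236046985342274 -22.037742905624985 21.93270075666572
```

Knob centred under the gripper (511.2, 292.8). I descend and grip it.

```bash
python3 -m crank '[[0.5,0,0,0.5,0,0,0],[0.5,0,0,0.8,0,0,0],[0.5,0,0,0.8,0,0,0],[0.5,0,0,0.8,0,0,0],[0.5,0,0,0.6,0,0,0],[0.5,0,0,0.4,0,0,0],[0.5,0,0,0.2,0,0,0],[0.5,0,0,0,0,0,0]]' 50
python3 -m crank '[[0.5,0,0,0,0,0,0],[0.95,0,0,0,0,0,0],[0.95,0,0,0,0,0,0],[0.95,0,0,0,0,0,0],[0.95,0,0,0,0,0,0],[0.95,0,0,0,0,0,0],[0.95,0,0,0,0,0,0],[0.95,0,0,0,0,0,0]]'
python3 -m crank '[[0.95,0,0,-0.2,0,0,0],[0.95,0,0,-0.4,0,0,0],[0.95,0,0,-0.7,0,0,0],[0.95,0,0,-0.8,0,0,0],[0.95,0,0,-0.8,0,0,0],[0.95,0,0,-0.4,0,0,0],[0.95,0,0,-0.1,0,0,0],[0.95,0,0,0,0,0,0]]'
```

```text
time: 24.33
tool_pos: [0.5113, 0.2932, 0.0272]
orientation: [[0.423, -0.906, -0.001], [-0.906, -0.423, -0.001], [0.001, 0.001, -1.0]]
contact_force: [0.4, 0.6, -0.3]
opening: 0.498
grip_force: 0.0
time: 25.0
tool_pos: [0.5118, 0.2939, 0.0286]
orientation: [[0.423, -0.906, 0.001], [-0.906, -0.423, 0.0], [-0.0, -0.001, -1.0]]
contact_force: [-1.5, 0.6, 6.1]
opening: 0.266
grip_force: 50.0
time: 25.67
tool_pos: [0.5118, 0.294, 0.1136]
orientation: [[0.423, -0.906, 0.001], [-0.906, -0.423, 0.001], [-0.001, -0.001, -1.0]]
contact_force: [-0.2, -0.1, -1.4]
opening: 0.262
grip_force: 50.0
```

```bash
python3 -m crank '[[0.95,0.45,0.3,0,0,0,0],[0.95,0.9,0.61,0,0,0,0],[0.95,0.9,0.61,0,0,0,0],[0.95,0.9,0.61,0,0,0,0],[0.95,0.9,0.61,0,0,0,0],[0.95,0.9,0.61,0,0,0,0],[0.95,0.9,0.61,0,0,0,0],[0.95,0.9,0.61,0,0,0,0]]' 
python3 -m crank '[[0.95,0.9,0.61,0,0,0,0],[0.95,0.9,0.61,0,0,0,0],[0.95,0.9,0.61,0,0,0,0],[0.95,0.9,0.61,0,0,0,0],[0.95,0.9,0.61,0,0,0,0],[0.95,0.41,0.27,0,0,0,0],[0.95,0,0,0,0,0,0],[0.95,0,0,0,0,0,0]]'
python3 - <<'E'
from m import *
s=env.get_state();R=s['orientation'];print(s['tool_pos'],s['grip_force'])
for n in('scene','top','wrist'):
    c=snap(n);W=pts(c);P=(W-s['tool_pos'])@R*1000
    for lo,hi in((20,25),(10,15),(0,6),(-12,-8),(-20,-15)):
        m=(abs(P[...,0])<30)&(abs(P[...,1])<30)&(P[...,2]>lo)&(P[...,2]<hi)&(W[...,2]>.06)
        p=P[m]
        if len(p):print(n,lo,len(p),p.min(0)[:2],p.max(0)[:2])
c=np.load('/tmp/scene.npz')['pixels'];save(c[110:250,170:330],'pics/s3.png',4)
E
```

```text
time: 26.33
tool_pos: [0.4779, 0.0904, 0.1116]
orientation: [[0.423, -0.906, -0.002], [-0.906, -0.423, -0.001], [0.0, 0.003, -1.0]]
contact_force: [1.2, 0.2, -1.7]
opening: 0.266
grip_force: 50.0
time: 27.0
tool_pos: [0.4551, -0.0548, 0.112]
orientation: [[0.421, -0.907, -0.002], [-0.907, -0.421, -0.0], [-0.001, 0.002, -1.0]]
contact_force: [0.5, -0.2, -1.8]
opening: 0.263
grip_force: 50.0
[ 0.4551 -0.0548  0.112 ] 49.99961793422699
scene 10 6 [-8.0119 -9.8851] [1.7255 1.5816]
scene 0 8 [ -8.9824 -10.2541] [2.8613 1.7044]
scene -12 8 [ -8.9092 -10.8143] [ 2.1876 -0.6358]
scene -20 7 [-9.9581 -9.447 ] [ 1.0956 -2.1323]
wrist 10 25 [ 0.8281 -8.7402] [7.4438 6.4443]
wrist 0 79 [ 1.6547 -8.4777] [7.8132 6.2822]
wrist -12 25 [ 5.8629 -5.5961] [7.9128 3.416 ]
```

View pics/s3.png

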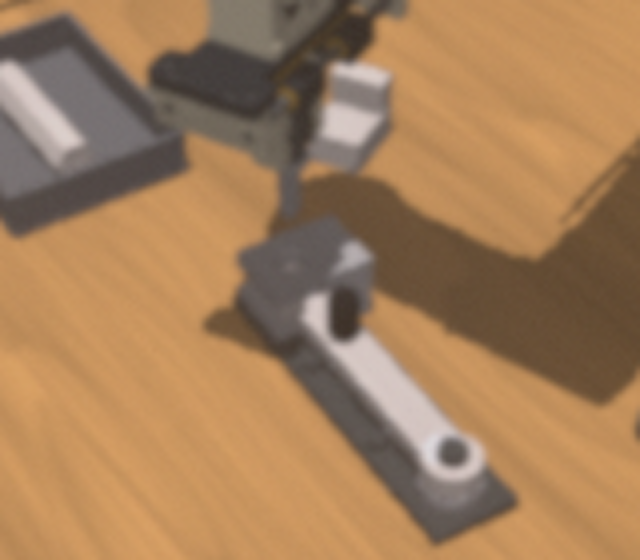

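The view shows the upright pin at (288,190), right above the clevis. The shank is centred within about 0.6 mm of the hole. I lower it slowly.

```bash
python3 -m crank '[[0.95,0,-0.02,0.3,0,0,0],[0.95,0,0,0.4,0,0,0],[0.95,0,0,0.3,0,0,0],[0.95,0,0,0.2,0,0,0],[0.95,0,0,0.2,0,0,0],[0.95,0,0,0.2,0,0,0],[0.95,0,0,0.2,0,0,0],[0.95,0,0,0,0,0,0]]' 
python3 -m crank '[[0.95,0,0,0.2,0,0,0],[0.95,0,0,0.2,0,0,0],[0.95,0,0,0.2,0,0,0],[0.95,0,0,0.2,0,0,0],[0.95,0,0,0.2,0,0,0],[0.95,0,0,0.2,0,0,0],[0.95,0,0,0.2,0,0,0],[0.95,0,0,0,0,0,0]]'
```

```text
time: 27.82
tool_pos: [0.4562, -0.0537, 0.067]
orientation: [[0.423, -0.906, -0.001], [-0.906, -0.423, -0.0], [-0.0, 0.001, -1.0]]
contact_force: [-0.4, -0.2, -1.4]
opening: 0.263
grip_force: 50.0
time: 28.48
tool_pos: [0.456, -0.0538, 0.0319]
orientation: [[0.423, -0.906, -0.002], [-0.906, -0.423, -0.0], [-0.0, 0.002, -1.0]]
contact_force: [0.3, 0.8, -2.3]
opening: 0.264
grip_force: 50.0
```

```bash
python3 -m crank '[[0.95,0,0,0.1,0,0,0],[0.95,0,0,0.08,0,0,0],[0.95,0,0,0.06,0,0,0],[0.95,0,0,0.04,0,0,0],[0.95,0,0,0.03,0,0,0],[0.95,0,0,0,0,0,0],[0.95,0,0,0,0,0,0],[0.95,0,0,0,0,0,0]]'
```

```text
time: 29.15
tool_pos: [0.4568, -0.0536, 0.0255]
orientation: [[0.423, -0.906, 0.0], [-0.906, -0.423, -0.0], [0.0, -0.0, -1.0]]
contact_force: [-2.0, 0.3, 5.1]
opening: 0.267
grip_force: 50.0
```

```bash
python3 -m crank '[[0.95,0,0,0.03,0,0,0],[0.95,0,0,0,0,0,0],[0.5,0,0,0,0,0,0],[0.5,0,0,0,0,0,0],[0.5,0,0,0,0,0,0],[0.5,0,0,0,0,0,0],[0.5,0,0,0,0,0,0],[0.5,0,0,0,0,0,0]]'
python3 -m crank '[[0.5,0,0,-0.2,0,0,0],[0.5,0,0,-0.6,0,0,0],[0.5,0,0,-1,0,0,0],[0.5,0,0,-1,0,0,0],[0.5,0,0,-1,0,0,0],[0.5,0,0,-0.6,0,0,0],[0.5,0,0,-0.2,0,0,0],[0.5,0,0,0,0,0,0]]'
python3 - <<'E'
from m import *
B=(.4,.52,-.12,.04)
blobs('wrist',.085,.12,B)
blobs('wrist',.0545,.061,B,20)
blobs('wrist',.049,.0535,B)
blobs('wrist',.066,.077,B)
blobs('scene',.085,.11,B,20)
blobs('top',.028,.0385,(.42,.6,-.43,-.24))
c=np.load('/tmp/wrist.npz')['pixels'];save(c,'pics/w4.png',1.3)
E
```

```text
time: 29.82
tool_pos: [0.4567, -0.0536, 0.0243]
orientation: [[0.423, -0.906, -0.0], [-0.906, -0.423, -0.0], [0.0, 0.0, -1.0]]
contact_force: [-1.6, 0.5, 0.7]
opening: 0.494
grip_force: 0.0
time: 30.48
tool_pos: [0.4576, -0.0534, 0.141]
orientation: [[0.423, -0.906, 0.003], [-0.906, -0.423, 0.001], [0.001, -0.003, -1.0]]
contact_force: [-0.5, -0.1, -1.2]
opening: 0.499
grip_force: 0.0
wrist 783 [258. 206.] [ 0.4576 -0.0553  0.0943] [457.1 -54.3] [22.7 22.8] 68.3
wrist 248 [257. 186.] [ 0.4603 -0.0608  0.0571] [459.1 -58. ] [28.7 20.2] 24.6
wrist 64 [225. 250.] [0.4607 0.0065 0.0578] [460.    7.3] [ 6.1 18.5] 88.0
wrist 4022 [271. 196.] [ 0.4433 -0.0565  0.052 ] [445.  -53.5] [56.4 78.2] 86.7
wrist 96 [255. 188.] [ 0.4611 -0.0624  0.0714] [460.1 -60.7] [22.4  8.9] 24.4
wrist 326 [222. 265.] [0.4581 0.0127 0.0715] [456.9  13.6] [13.7 21.6] 27.4
scene 57 [242. 164.] [ 0.4599 -0.0488  0.0928] [457.9 -50.6] [23.5 22.5] 22.5
top 266 [357. 183.] [ 0.5064 -0.3374  0.0336] [ 505.5 -336.7] [129.6  31.2] 87.9
```

View pics/w4.png

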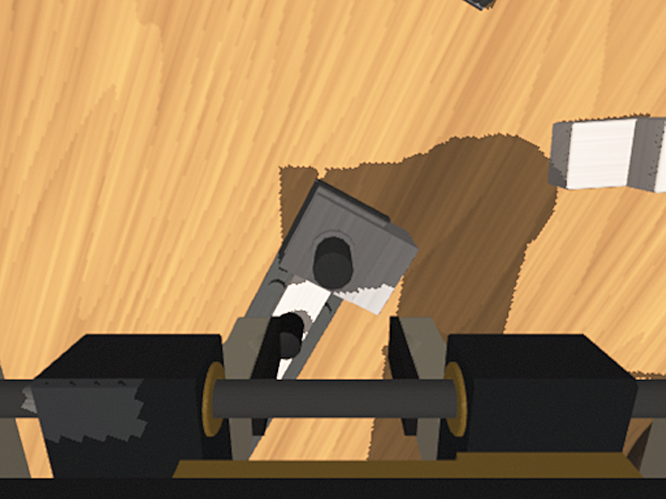

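The view shows the pin seated at (333,262). Collar top 57 mm and knob top 94–95 mm, exactly as for a collar sitting on the clevis. The bar is home, the hex bar is in the tray and the gripper is clear.

```bash
python3 -c "
from plant import env
print(env.sign_off())"
```

```text
the job is handed in; nothing more can be done
None
```

I've handed the job in after about 30 s of the 72 s: the hex bar lies flat in the tray, the swing bar is home, and the round-knobbed pin is in with its collar on the clevis; two early grasps of the hex bar closed above it and moved nothing, because the fingertips sit about 36 mm short of the reported TCP.

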